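# Open the oil filler of a vacuum pump

## Robot

A 6-joint arm with a two-finger parallel gripper is mounted at the origin on the work surface. World frame = base frame: x ahead of the robot, y to its left, z up, the work surface at z = 0. Lengths are in m, angles in rad, forces in N, time in s.
With the tool pointing down it reaches from about 0.325 to 0.925 m from the base axis. Payload 3.1 kg.
Tool frame: the origin (TCP) lies between the finger pads; the fingertips stand 14 mm ahead of it and the grasp point (between the pads) lies 5 mm behind it; z points along the fingers, x is the direction in which the jaws open and shut, and the axes are right-handed (so a half turn about z gives the same grasp; the last joint's range is limited). The gripper opens to 85 mm and grips with 20 to 120 N. Pads are 22 mm wide; open, the fingers measure 114 mm over their backs; the gripper's body (76 mm by 85 mm) begins 54 mm behind the grasp point. The pads swing forward as they close: fully open they stand 13 mm farther back than shut.
Start: joints at [1.054, 0.217, 1.613, -0, 1.311, -0.112], TCP at [0.246, 0.575, 0.216] pointing down, gripper open.
Joint ranges: [-2.75, 2.75], [-0.78, 2.1], [0.31, 2.55], [-1.13, 4.27], [0.13, 2.63], [-2.58, 2.58]. Speed limits (rad/s): [2.79, 2.79, 3.14, 3.14, 3.14, 3.14].

## Interface

Orientations are given as a rotation vector (axis times angle).
In Python, from bench import arm, readout, vision gives the robot as it stands. Calls block until the motion is done:
- arm.reach(position, orientation): joint-space move of the TCP to a pose.
- arm.line_to(position, rotation=None, rate=0.15, contact_N=None): straight line of the TCP; rotation=None keeps the orientation; rate is the mean speed in m/s. With contact_N (N) it stops when the force on the tool has changed by that much, and returns True; else False.
- arm.set_joints(angles): joint-space move.
- arm.grip(opening, force=None): finger opening in m; force is the grip in N (None keeps the last); returns when the fingers have stopped.
- arm.wait(seconds).
- arm.ik(position, orientation): joint angles nearest the present ones, or None.
- readout.observe(): the state.
- vision.grab_frame(name): name is "scene" or "top" or "wrist"; returns a dict with "frame" (384x512x3 uint8, red, green, blue), "vertical_fov" (degrees; the focal length in pixels is half the picture's height over the tangent of half this angle, whatever the lens; pixels are square), "cx", "cy" (the principal point, pixels), "extrinsics" (4x4, takes a point from world to camera coordinates). Camera axes: x right, y up, looking along -z (the intrinsics and any distortion apply to the point x, -y, -z); pixel columns grow to the right and rows downward; lengths in m; the calibration is good to about 2 mm. The wrist camera is an equidistant fisheye: a pixel r from the principal point sees the ray r / f radians off the axis. A picture is of the moment at which its call begins. There is no depth.
A pose or a line that the arm cannot do raises arm.IKError and nothing moves.
- arm.hand_in(): hands the job in, once; it reports no verdict.
The state is a dict: "clock": time; "joint_pos": joint angles; "joint_velocities": joint speeds; "joint_efforts": joint torques, N m; "ee_pos": TCP position; "ee_rot": TCP orientation; "ft_force": force on the tool from outside, world axes, zero at the start; "torque": the same for the moment, N m; "gripper_width": finger opening in m.
Only numpy, scipy, OpenCV 4.12 (cv2) and the standard library are available. Lean on these libraries where they do the work, as an engineer would, in place of code of your own. Each camera call takes 0.05 s, during which the arm holds its last target. There are 200 camera calls.

## Task

Get the vacuum pump ready for an oil top-up: on the control box press the largest button (stop) fully down, then the smallest (vent), leaving the middle-sized one (start) alone. Then unscrew the pump's black filler cap, keeping hold of it as it comes free because a spring throws it off, and stand it on its open rim in the steel tray without dropping it. Leave the other things on the bench where they are.

Things in the scene. Friction and masses are not known exactly. Their poses are not given: they have to be found in the camera images.
- cap: ribbed black screw cap on the pump's filler neck, 50 mm across, 38 mm tall, 60 g: solid 12 mm crown, hollow below (26 mm deep). Origin: centre of its open rim (underside); z axis out through the crown. Unscrews counter-clockwise seen from the crown, rises 9 mm a turn and comes off after 0.8 to 1.3 turns, so several grasps; it has 2 mm of axial play and stays put between grasps
- mouth (a point): centre of the top edge of the fixed aluminium filler neck, a threaded tube 42 mm long and 40 mm across, leaning 25 degrees from vertical; its z axis points outward along the neck. Screwed home, the cap's rim is about 26 mm below this point along that axis, its crown 12 mm above; the flat white hood square to the neck, 100 by 120 mm, is 42 mm below
- strainer (a joint): travel of the sprung brass strainer inside the neck, 22 mm across, in m: 0 = flush with the mouth (cap screwed home), 0.026 = fully out. It pushes the cap outward with about 4 N (2 N when out) and throws it off when the thread lets go, unless the cap is held
- pump: bench vacuum pump, white oil case in front (130 by 130 mm, 115 mm high) with the sloping hood and neck on it, a grey motor (110 mm across, centre 70 mm up, reaching 220 mm back), fixed. Origin on the bench under the neck's foot; x axis points back along the motor; the neck leans towards -x
- panel: grey control box, 100 mm (x) by 215 mm (y) and 40 mm high, fixed to the bench, origin centre of its underside. Three round grey buttons stand in a row along its y axis, 66 mm apart, in any order, told apart by size: largest = stop, middle = start, smallest = vent
- stop_top (a point): centre of the top face of the largest button (36 mm across), 62 mm above the bench, 10 mm proud of its round housing
- start_top (a point): centre of the top face of the middle-sized button (24 mm across), 62 mm above the bench
- vent_top (a point): centre of the top face of the smallest button (16 mm across), 62 mm above the bench, 10 mm proud of its round housing
- stop (a joint): travel of the largest button in m, 0 = up, 0.006 = fully down (takes 5 N), springs back
- start (a joint): travel of the middle-sized button in m, as above
- vent (a joint): travel of the smallest button in m, as above
- tray: flat steel tray, 180 (x) by 160 (y) mm, rim 14 mm high, wall and floor 3 mm, empty, fixed; origin centre of its underside on the bench
- beaker: bystander: glass beaker, 68 mm across, 85 mm tall; origin at the centre of its underside
- flask: bystander: conical glass flask, 72 mm across, 104 mm tall; origin at the centre of its underside
- wash_bottle: bystander: white plastic bottle with a red cap, 60 mm across, 150 mm tall; origin at the centre of its underside
- mortar: bystander: white ceramic bowl, 90 mm across, 50 mm tall; origin at the centre of its underside
- reagent_jar: bystander: small amber jar, 44 mm across, 60 mm tall; origin at the centre of its underside
- clamp: bystander: blue boss clamp with a steel rod, 85 mm long, 25 mm high, lying; origin at the centre of its underside
- weight: bystander: small brass weight, 28 mm across, 38 mm tall; origin at the centre of its underside
Not all that is in view belongs to the job. Leave any blue or purple look-alike of the cap alone. Of the things shaped like the tray, the steel one is meant.

How it is judged:
By the outcome, as a careful person would: the job done as asked, in the order asked, and still so for the second after the job is handed in, with the robot touching nothing.
It also fails if it takes over 72 s, if anything falls off the work surface, if the arm or the gripper's body presses on something with over 40 N, if the wrist force passes 120 N, or if a joint passes its speed limit or range.

## Working session

There is one attempt and no reset: what is moved stays moved. The work goes in short steps, each a Python script; the robot and the scene stay as the last script left them, time stands still between calls to the robot, and variables do not carry over. Pictures are saved under pics/ and viewed, about 8 in all and at most 12, crops included, and the job is handed in when it is done.

```bash
ls; mkdir -p pics
python3 - <<'E'
from bench import arm, readout, vision
import cv2,numpy as np,pickle
d={}
for n in("scene","top"):
    f=vision.grab_frame(n); d[n]=f
    print(n,f["vertical_fov"],f["cx"],f["cy"],np.round(f["extrinsics"],4).tolist(),[k for k in f])
    cv2.imwrite(f"pics/{n}0.png",cv2.resize(f["frame"][:,:,::-1],(800,600),interpolation=cv2.INTER_CUBIC))
pickle.dump(d,open("f0.pkl","wb"))
print(readout.observe())
E
```

```text
pics
scene 55.454916784282254 252.11126765232063 188.28854849522423 [[0.6055, 0.7958, -0.011, -0.3615], [-0.5724, 0.445, 0.6887, 0.1953], [0.5529, -0.4107, 0.725, -1.437], [0.0, 0.0, 0.0, 1.0]] ['frame', 'vertical_fov', 'cx', 'cy', 'extrinsics']
top 56.289898539421124 254.73495265508194 190.71762750070914 [[-0.0221, -0.9997, 0.0085, 0.0476], [0.9833, -0.0202, 0.181, -0.5732], [-0.1807, 0.0123, 0.9835, -1.0809], [0.0, 0.0, 0.0, 1.0]] ['frame', 'vertical_fov', 'cx', 'cy', 'extrinsics']
{'clock': 0.1, 'joint_pos': array([ 1.05385159e+00,  2.17686602e-01,  1.61480541e+00,  1.37561930e-05,
        1.31131176e+00, -1.12191683e-01]), 'joint_velocities': array([-0.00144587, -0.00353018, -0.00370444,  0.00238056, -0.00106219,
        0.00071412]), 'joint_efforts': array([-2.69667134e-04, -3.98076689e+01, -3.04970741e+01, -1.64694711e-04,
        4.20406359e-03,  1.76729407e-05]), 'ee_pos': array([0.24570125, 0.5738271 , 0.21507743]), 'ee_rot': array([ 2.62178502,  1.72904925, -0.0031038 ]), 'ft_force': array([-0.33027145, -0.0504375 ,  0.00389752]), 'torque': array([-0.01015577,  0.01570319, -0.00209791]), 'gripper_width': 0.08549847977584837}
```

View pics/scene0.png

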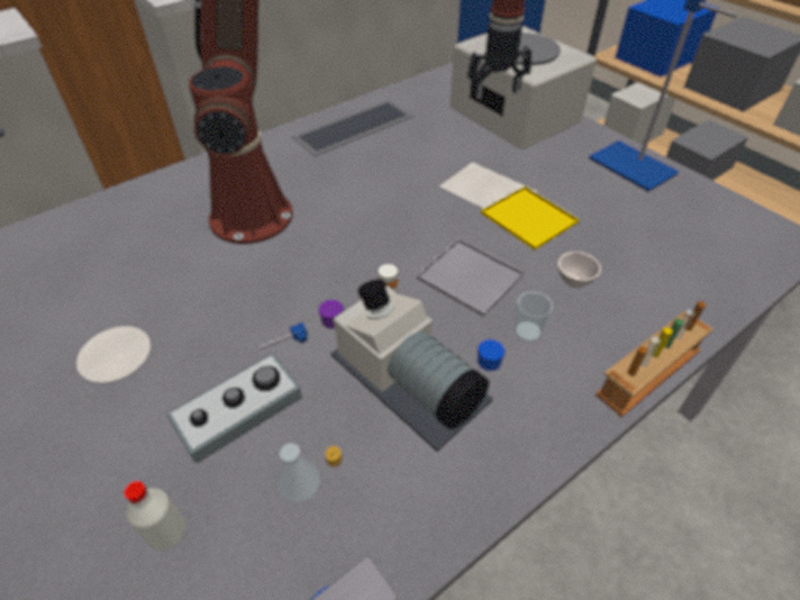

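View pics/top0.png

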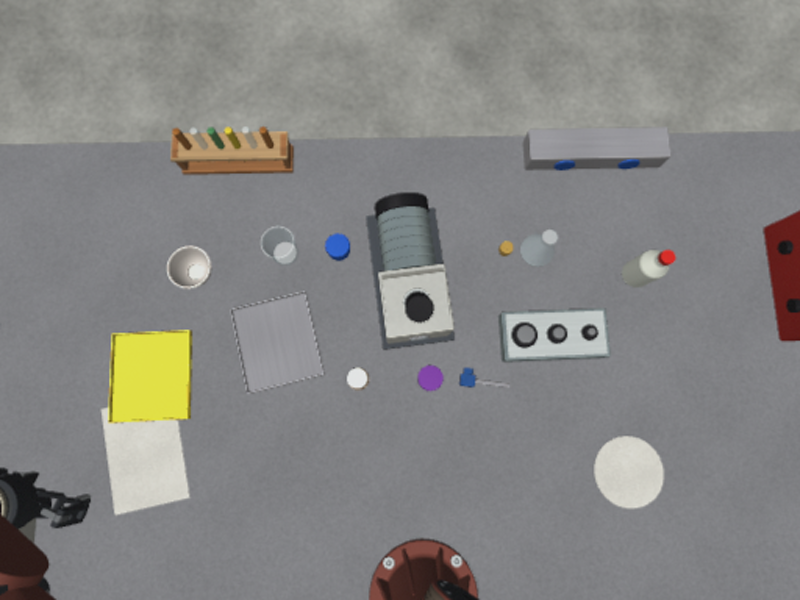

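The top view (800×600) shows the candidates:
- **Cap:** the black one on the pump is at (419,307). The purple (430,378) and blue (338,246) look-alikes are not it.
- **Tray:** the grey steel one is at (277,341). The yellow one at (150,377) and the paper sheet are not it.
- **Panel buttons:** large (524,335), middle (557,333), small (590,331).

I'll confirm these in an enlarged crop.

Run:
```python
import cv2,numpy as np,pickle
d=pickle.load(open("f0.pkl","rb"))
t=d["top"]["frame"][180:240,235:395,::-1][:, :]   # 160x60 
a=cv2.resize(d["top"]["frame"][120:255,145:393,::-1],None,fx=3.2,fy=3.2,interpolation=cv2.INTER_CUBIC)
cv2.imwrite("pics/topcrop.png",a);print(a.shape)
b=cv2.resize(d["scene"]["frame"][150:300,105:345,::-1],None,fx=3.3,fy=3.3,interpolation=cv2.INTER_CUBIC)
cv2.imwrite("pics/scenecrop.png",b);print(b.shape)
```

```text
(432, 794, 3)
(495, 792, 3)
```

View pics/topcrop.png

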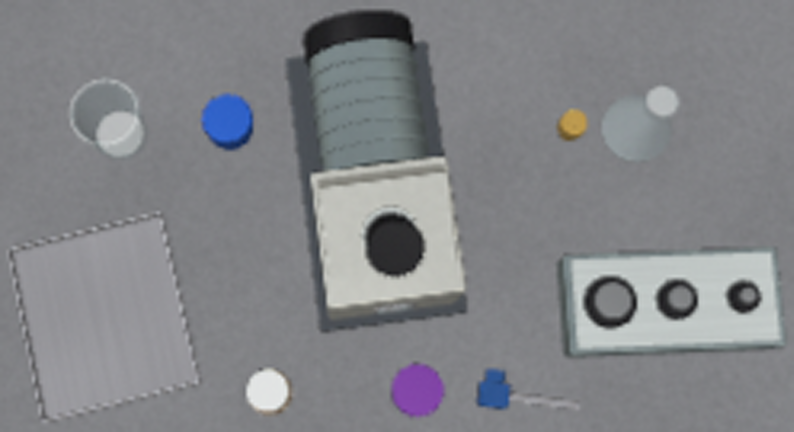

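View pics/scenecrop.png

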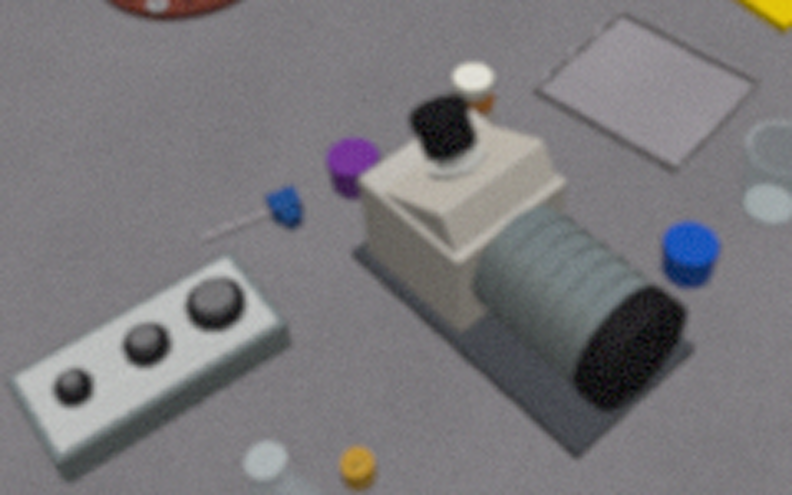

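```bash
cat > h.py <<'E'
import numpy as np,pickle,cv2
from scipy.optimize import least_squares
from scipy.spatial.transform import Rotation as R
d=pickle.load(open("f0.pkl","rb"))
def ray(f,uv):
    E=f["extrinsics"];F=192/np.tan(np.radians(f["vertical_fov"]/2))
    c=np.array([(uv[0]-f["cx"])/F,-(uv[1]-f["cy"])/F,-1]);r=E[:3,:3].T@c
    return -E[:3,:3].T@E[:3,3],r/np.linalg.norm(r)
def onz(f,uv,z):
    o,r=ray(f,uv);return o+r*(z-o[2])/r[2]
def tri(a,b):
    A=0;B=0
    for o,r in(a,b):
        M=np.eye(3)-np.outer(r,r);A=A+M;B=B+M@o
    X=np.linalg.solve(A,B);return X,[np.linalg.norm((np.eye(3)-np.outer(r,r))@(X-o)) for o,r in(a,b)]
T=lambda u,v:((u+.5)/3.2+145-.5,(v+.5)/3.2+120-.5)
S=lambda u,v:((u+.5)/3.3+105-.5,(v+.5)/3.3+150-.5)
E
python3 - <<'E'
from h import *
t,s=d["top"],d["scene"]
np.set_printoptions(precision=4,suppress=True)
for n,a,b in(("stop",(613,299),(217,297)),("start",(680,298),(148,338)),("vent",(746,295),(75,382))):
    print(n,onz(t,T(*a),.062),onz(s,S(*b),.062),*tri(ray(t,T(*a)),ray(s,S(*b))))
print("cap",*tri(ray(t,T(395,244)),ray(s,S(438,114))))
q=[onz(t,T(*p),0.005) for p in((288,58),(322,330),(467,312),(427,42))];print("plate",q)
v=q[0]-q[1];print(np.degrees(np.arctan2(v[1],v[0])));v=q[3]-q[2];print(np.degrees(np.arctan2(v[1],v[0])))
print("panel top corners",[onz(t,T(*p),.04) for p in((567,256),(775,250),(783,345),(573,352))])
q=[onz(t,T(*p),.014) for p in((10,250),(160,213),(199,381),(46,420))];print("tray",q,np.mean(q,0))
q=[onz(s,S(*p),.014) for p in((625,14),(758,83),(676,170),(537,92))];print("tray",q,np.mean(q,0))
E
```

```text
stop [ 0.4966 -0.2155  0.062 ] [ 0.5011 -0.2147  0.062 ] [ 0.4976 -0.2151  0.0583] [np.float64(0.0013835618380754), np.float64(0.0013835618380753844)]
start [ 0.4962 -0.2806  0.062 ] [ 0.5028 -0.28    0.062 ] [ 0.4975 -0.2807  0.0562] [np.float64(0.0016951592306802255), np.float64(0.0016951592306802615)]
vent [ 0.4977 -0.345   0.062 ] [ 0.5051 -0.3457  0.062 ] [ 0.499  -0.3464  0.0548] [np.float64(0.0012204964003649675), np.float64(0.0012204964003649248)]
cap [ 0.535  -0.0007  0.1781] [np.float64(0.0007113372630934968), np.float64(0.0007113372630935307)]
plate [array([0.766 , 0.0986, 0.005 ]), array([0.4779, 0.0677, 0.005 ]), array([ 0.493 , -0.0798,  0.005 ]), array([ 0.7809, -0.0489,  0.005 ])]
6.124701280508156
6.125442911806235
panel top corners [array([ 0.543 , -0.1777,  0.04  ]), array([ 0.5447, -0.3856,  0.04  ]), array([ 0.4502, -0.3851,  0.04  ]), array([ 0.4478, -0.1782,  0.04  ])]
tray [array([0.5649, 0.3823, 0.014 ]), array([0.6   , 0.2308, 0.014 ]), array([0.4289, 0.1907, 0.014 ]), array([0.3939, 0.3415, 0.014 ])] [0.4969 0.2863 0.014 ]
tray [array([0.4028, 0.342 , 0.014 ]), array([0.5707, 0.3786, 0.014 ]), array([0.607 , 0.2264, 0.014 ]), array([0.4386, 0.187 , 0.014 ])] [0.5048 0.2835 0.014 ]
```

```bash
cat >> h.py <<'E'
def down(a):
    x=np.array([np.cos(a),np.sin(a),0]);z=np.array([0,0,-1.]);return R.from_matrix(np.c_[x,np.cross(z,x),z]).as_rotvec()
E
python3 - <<'E'
from h import *
from bench import arm, readout, vision
np.set_printoptions(precision=4,suppress=True)
o=readout.observe;st=lambda n:print(n,o()["clock"],o()["ee_pos"],o()["ft_force"],o()["joint_pos"])
arm.line_to([.246,.574,.32],rate=.3)
arm.grip(0,40);st("shut")
for n,p in(("stop",(.498,-.215)),("vent",(.499,-.346))):
    ro=down(np.pi/2)
    if n=="stop": arm.reach([*p,.25],ro);st("above"); 
    else: arm.line_to([*p,.13],ro,rate=.3)
    arm.line_to([*p,.088],ro,rate=.25);arm.wait(.1)
    c=arm.line_to([*p,.060],ro,rate=.03,contact_N=12);st((n,c))
    arm.wait(.15);st(n)
    if n=="stop":arm.line_to([*p,.13],rate=.25)
    f=vision.grab_frame("top") if n=="vent" else None
    if f: cv2.imwrite("pics/v.png",f["frame"][:,:,::-1])
arm.line_to([.499,-.346,.3],rate=.35);st("end")
E
```

```text
shut 1.3583 [0.246  0.574  0.3201] [0.4995 0.3707 0.4626] [ 1.0536  0.1529  1.4947 -0.      1.4939 -0.1124]
above 4.275 [ 0.4983 -0.2144  0.2501] [0.0681 0.6022 0.3609] [-0.5359  0.0137  1.7726  0.0003  1.3551 -2.1076]
('stop', False) 6.2583 [ 0.4982 -0.2151  0.0602] [ 0.3975 -0.289  -0.4318] [-0.537   0.2333  1.9173  0.      0.9906 -2.1078]
stop 6.4083 [ 0.4982 -0.2151  0.0603] [ 0.6595 -0.0348  0.0106] [-0.5369  0.233   1.9173  0.      0.9906 -2.1077]
('vent', False) 8.925 [ 0.4992 -0.3462  0.0602] [-0.5413 -0.1016 -0.2631] [-0.7218  0.3542  1.76    0.      1.0268 -2.2926]
vent 9.075 [ 0.4992 -0.3462  0.0603] [-0.2372 -0.0681  0.1988] [-0.7218  0.3541  1.76    0.      1.0268 -2.2926]
end 9.9583 [ 0.4981 -0.3452  0.2978] [-0.2887 -0.294  -0.7782] [-0.7218  0.1253  1.566   0.      1.4536 -2.2926]
```

Run:
```python
import cv2
from bench import readout
print(readout.observe()["gripper_width"])
a=cv2.imread("pics/v.png")[150:270,280:440]
cv2.imwrite("pics/v2.png",cv2.resize(a,None,fx=5,fy=5,interpolation=cv2.INTER_CUBIC))
```

```text
-0.00017808377069196207
```

View pics/v2.png

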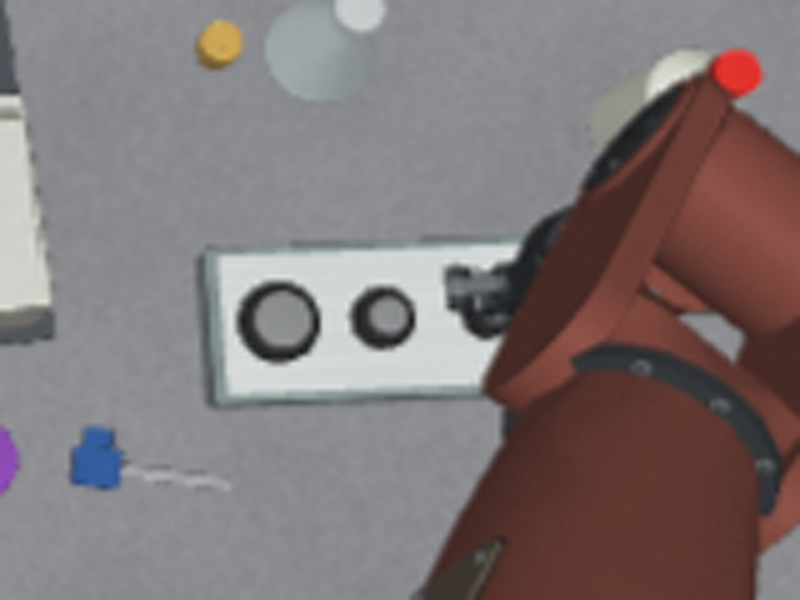

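Run:
```python
from h import *
from bench import arm, readout, vision
np.set_printoptions(precision=4,suppress=True)
o=readout.observe
def st(n):
    s=o();print(n,s["clock"],s["ee_pos"],s["ft_force"],s["joint_efforts"][1:3])
ro=down(np.pi/2);p=(.498,-.215)
arm.line_to([*p,.12],ro,rate=.35);st("a")
arm.line_to([*p,.062],ro,rate=.2);arm.wait(.1);st("b")
f=vision.grab_frame("scene")
g=vision.grab_frame("wrist")
pickle.dump([f,g,o()],open("f1.pkl","wb"))
a=cv2.resize(f["frame"][190:310,90:210,::-1],(400,400),interpolation=cv2.INTER_CUBIC)
b=cv2.resize(g["frame"][:,:,::-1],(400,300));b=cv2.copyMakeBorder(b,0,100,0,0,0)
cv2.imwrite("pics/s1.png",np.hstack([a,b]))
print(g["vertical_fov"],g["cx"],g["cy"],g["extrinsics"])
```

```text
a 10.7417 [ 0.4982 -0.2156  0.1199] [-0.3006 -1.0653  0.8384] [-32.2496 -25.3721]
b 11.2833 [ 0.5    -0.2167  0.0645] [ 0.6294 -0.3454 -0.0465] [-34.358  -24.7317]
65.70646984690485 252.73280802903923 188.89429971111232 [[ 0.001   1.     -0.0029  0.2158]
 [-0.9556  0.0001 -0.2948  0.4712]
 [-0.2948  0.003   0.9556 -0.0843]
 [ 0.      0.      0.      1.    ]]
```

View pics/s1.png

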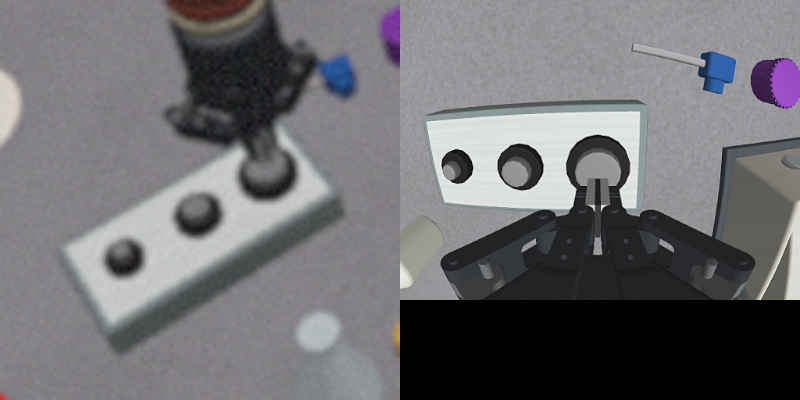

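Run:
```python
from h import *
from bench import arm, readout, vision
np.set_printoptions(precision=4,suppress=True)
o=readout.observe
def st(n):
    s=o();print(n,s["clock"],s["ee_pos"],s["ft_force"],s["torque"],s["joint_efforts"][1:3])
st("0");arm.wait(.2);st("1")
p=(.498,-.215)
for z in(.060,.058,.056,.054,.052,.050,.048,.046,.044,.042):
    c=arm.line_to([*p,z],rate=.04,contact_N=9);arm.wait(.1);st((z,c))
    if c or abs(o()["ft_force"][2])>12: break
```

```text
0 11.3833 [ 0.4998 -0.2163  0.0644] [0.1012 0.6631 0.7119] [ 0.0212 -0.0351  0.0116] [-34.8173 -25.204 ]
1 11.5833 [ 0.4986 -0.2153  0.0629] [ 0.1338 -0.9607 -0.0352] [ 0.0273  0.0029 -0.0346] [-35.1609 -25.4124]
(0.06, False) 11.9333 [ 0.4979 -0.2149  0.0599] [ 1.3522 -0.442  -0.4467] [ 0.0152 -0.0376  0.0572] [-35.1189 -25.1356]
(0.058, False) 12.2833 [ 0.4979 -0.215   0.0579] [-0.1949 -0.3332 -1.027 ] [-0.0087 -0.0064 -0.0005] [-35.1196 -25.0305]
(0.056, False) 12.6333 [ 0.498  -0.215   0.0559] [-0.7596  0.1536 -0.1372] [ 0.0315  0.0152 -0.0037] [-35.1723 -24.9563]
(0.054, False) 12.9833 [ 0.498 -0.215  0.054] [-0.1781  0.5496  0.1947] [ 0.0346 -0.0374  0.015 ] [-35.2256 -24.8762]
(0.052, False) 13.3333 [ 0.498  -0.215   0.0519] [ 0.6672 -0.3119 -0.0295] [0.0673 0.0423 0.0174] [-35.2766 -24.7945]
(0.05, False) 13.6833 [ 0.498  -0.215   0.0499] [ 0.4657 -0.416   0.1139] [-0.0553  0.0485  0.0108] [-35.3277 -24.713 ]
(0.048, False) 14.0333 [ 0.498  -0.215   0.0479] [-0.5425  0.1523 -0.0658] [-0.0459  0.0422  0.0655] [-35.379 -24.631]
(0.046, False) 14.3833 [ 0.4984 -0.2152  0.0464] [0.7446 0.0078 1.0384] [-0.0197 -0.0842  0.0201] [-34.4455 -23.666 ]
(0.044, False) 14.7333 [ 0.4984 -0.2152  0.0443] [ 0.4434 -1.0709  3.1799] [-0.0257 -0.1181 -0.0047] [-33.7996 -22.8736]
(0.042, False) 15.0833 [ 0.4984 -0.2152  0.0423] [ 1.4759 -0.8988  4.1751] [-0.0208 -0.126  -0.0365] [-33.1559 -22.1186]
```

```bash
cat >> h.py <<'E'
def wray(f,uv):
    E=f["extrinsics"];F=192/np.tan(np.radians(f["vertical_fov"]/2))
    v=np.array([uv[0]-f["cx"],uv[1]-f["cy"]]);r=np.linalg.norm(v);th=r/F
    c=np.array([v[0]/r*np.sin(th),-v[1]/r*np.sin(th),-np.cos(th)]);w=E[:3,:3].T@c
    return -E[:3,:3].T@E[:3,3],w
E
python3 - <<'E'
from h import *
from bench import arm, readout, vision
np.set_printoptions(precision=4,suppress=True)
o=readout.observe
def st(n):
    s=o();print(n,s["clock"],s["ee_pos"],s["ft_force"])
def press(p,z):
    while z>.034:
        z-=.001
        c=arm.line_to([*p,z],rate=.04);st(round(z,4))
        if o()["ft_force"][2]>12: break
    arm.wait(.1)
    st("held")
press((.498,-.215),.042)
arm.line_to([.498,-.215,.075],rate=.2)
arm.line_to([.499,-.346,.075],rate=.3)
arm.line_to([.499,-.346,.052],rate=.1)
press((.499,-.346),.044)
arm.line_to([.499,-.346,.1],rate=.2)
f,g,s=pickle.load(open("f1.pkl","rb"));print(s["ee_pos"])
for uv in((253,231),(253,262)):
    c,w=wray(g,uv);print("cam",c)
    for off in(0,.011): print(uv,off,c+w*(.498-off-c[0])/w[0])
f=vision.grab_frame("wrist");pickle.dump([f,o()],open("f2.pkl","wb"))
cv2.imwrite("pics/w2.png",cv2.resize(f["frame"][:,:,::-1],(800,600)))
E
```

```text
0.041 15.3333 [ 0.4984 -0.2152  0.0412] [ 1.8614 -0.5923  5.4413]
0.04 15.5833 [ 0.4984 -0.2153  0.041 ] [-0.2074  0.9822  8.8277]
0.039 15.8333 [ 0.4984 -0.2153  0.0409] [-2.5627  0.8297 14.0056]
held 15.9333 [ 0.4985 -0.2152  0.0409] [-2.0703  1.6906 14.1408]
0.043 17.6083 [ 0.5003 -0.3465  0.0441] [2.1661 0.905  2.9978]
0.042 17.8583 [ 0.5    -0.3465  0.0429] [3.788  0.1825 3.2394]
0.041 18.1083 [ 0.4998 -0.3465  0.0415] [3.3256 0.6024 4.7364]
0.04 18.3583 [ 0.4998 -0.3466  0.041 ] [3.12   1.4285 8.1554]
0.039 18.6083 [ 0.4998 -0.3466  0.041 ] [ 1.79    2.0841 11.282 ]
0.038 18.8583 [ 0.4998 -0.3466  0.0408] [ 0.7154  3.1904 15.7818]
held 18.9583 [ 0.4998 -0.3466  0.0409] [ 0.1371  3.3918 16.6293]
[ 0.4998 -0.2163  0.0644]
cam [ 0.4252 -0.2156  0.22  ]
(253, 231) 0 [ 0.498  -0.2159  0.0657]
(253, 231) 0.011 [ 0.487  -0.2159  0.089 ]
cam [ 0.4252 -0.2156  0.22  ]
(253, 262) 0 [ 0.498  -0.2159  0.0999]
(253, 262) 0.011 [ 0.487  -0.2158  0.1181]
```

```bash
cat >> h.py <<'E'
psi=np.radians(6.1)
n=np.array([-np.sin(np.radians(25))*np.cos(psi),-np.sin(np.radians(25))*np.sin(psi),np.cos(np.radians(25))])
def ori(a):  # tool z=-n, tool x at angle a (ccw about n) from pump -x-ish direction projected
    e=np.array([np.cos(psi),np.sin(psi),0]);e=e-n*(e@n);e/=np.linalg.norm(e);g=np.cross(n,e)
    x=e*np.cos(a)+g*np.sin(a);return R.from_matrix(np.c_[x,np.cross(-n,x),-n]).as_rotvec()
E
python3 - <<'E'
from h import *
from bench import arm, readout, vision
np.set_printoptions(precision=4,suppress=True)
o=readout.observe
for f,s in[pickle.load(open("f2.pkl","rb"))]:
    E=f["extrinsics"];M=R.from_rotvec(s["ee_rot"]).as_matrix();print("cam in tool",M.T@(-E[:3,:3].T@E[:3,3]-s["ee_pos"]))
arm.line_to([.499,-.346,.3],rate=.35)
C=np.array([.533,-.001,.185]);P=C+.11*n
q=arm.ik(P,ori(-np.pi/2));print(q)
for k in(-2.3,2.3): print(k,arm.ik(C,ori(k)))
arm.reach(P,ori(-np.pi/2));arm.grip(.085);arm.wait(.3)
f=vision.grab_frame("wrist");s=o();print(s["clock"],s["ee_pos"],P,s["joint_pos"])
E=f["extrinsics"];M=R.from_rotvec(s["ee_rot"]).as_matrix();print("cam in tool",M.T@(-E[:3,:3].T@E[:3,3]-s["ee_pos"]))
pickle.dump([f,s],open("f3.pkl","wb"))
cv2.imwrite("pics/w3.png",cv2.resize(f["frame"][:,:,::-1],(800,600),interpolation=cv2.INTER_CUBIC))
E
```

```text
cam in tool [ 0.0001 -0.0738 -0.1568]
[-0.2571 -0.456   2.1477  0.1746  1.0456  1.1506]
-2.3 [-0.2148 -0.2287  2.1767  0.1897  0.7861  1.8722]
2.3 None
24.2167 [ 0.4868 -0.0059  0.2847] [ 0.4868 -0.0059  0.2847] [-0.257  -0.456   2.1477  0.1746  1.0456  1.1506]
cam in tool [-0.0006 -0.0733 -0.156 ]
```

View pics/w3.png

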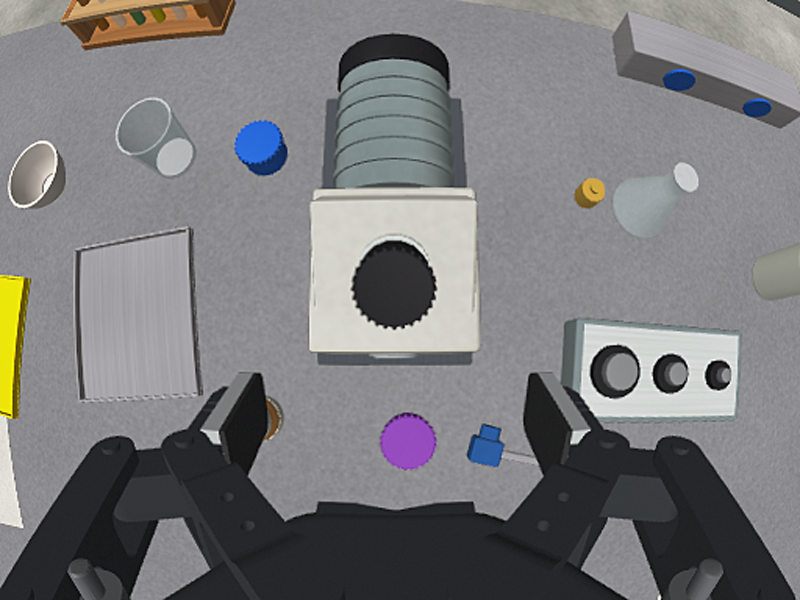

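Run:
```python
from h import *
from bench import arm
np.set_printoptions(precision=4,suppress=True)
f,s=pickle.load(open("f3.pkl","rb"));M=R.from_rotvec(s["ee_rot"]).as_matrix()
W=lambda u,v:((u+.5)/1.5625-.5,(v+.5)/1.5625-.5)
o,w=wray(f,W(394.5,284))
# diameter: edges L,R,T,B
for a,b in(((352,284),(437,284)),((394,240),(394,328))):
    ra,rb=wray(f,W(*a))[1],wray(f,W(*b))[1];ang=np.arccos(ra@rb);print("dist",.025/np.tan(ang/2),o+w*.025/np.tan(ang/2))
t,sc=d["top"],d["scene"]
print("wrist+top",*tri((o,w),ray(t,T(395,244))));print("wrist+scene",*tri((o,w),ray(sc,S(438,110))))
for name,uv,z in(("stop",(617,371),.062),("vent",(720,375),.062),):
    c,r=wray(f,W(*uv));print(name,c+r*(z-c[2])/r[2])
for z in(.1,.15,.17,.19,.21): print(z,o+w*(z-o[2])/w[2])
for uv in((266,376),(237,373),(526,376),(552,373)):
    c,r=wray(f,W(*uv));c=M.T@(c-s["ee_pos"]);r=M.T@r
    print(uv,[c+r*(sx-c[0])/r[0] for sx in np.array([.0425,.050,.057])*np.sign(r[0])])
# hood corners scale
h=[wray(f,W(*p))[1] for p in((310,199),(478,197),(480,350),(310,353))]
print("hood angles",[np.degrees(np.arccos(h[i]@h[(i+1)%4])) for i in range(4)])
```

```text
dist 0.2725357491440231 [ 0.532  -0.0002  0.1882]
dist 0.26316529297961866 [ 0.5305 -0.0004  0.1975]
wrist+top [ 0.5344 -0.      0.179 ] [np.float64(0.0008340494502739084), np.float64(0.0008340494502738527)]
wrist+scene [ 0.5332 -0.0001  0.181 ] [np.float64(6.147095196281679e-06), np.float64(6.147095196290955e-06)]
stop [ 0.4952 -0.2092  0.062 ]
vent [ 0.4969 -0.3364  0.062 ]
0.1 [0.5467 0.0014 0.1   ]
0.15 [0.5384 0.0005 0.15  ]
0.17 [0.5351 0.0001 0.17  ]
0.19 [ 0.5317 -0.0003  0.19  ]
0.21 [ 0.5284 -0.0007  0.21  ]
(266, 376) [array([-0.0425, -0.006 , -0.0242]), array([-0.05  ,  0.0061, -0.0007]), array([-0.057 ,  0.0173,  0.0213])]
(237, 373) [array([-0.0425, -0.0195, -0.0496]), array([-0.05  , -0.0099, -0.0306]), array([-0.057 , -0.0009, -0.0129])]
(526, 376) [array([ 0.0425, -0.0052, -0.0229]), array([0.05  , 0.0066, 0.0002]), array([0.057 , 0.0177, 0.0219])]
(552, 373) [array([ 0.0425, -0.0177, -0.0461]), array([ 0.05  , -0.008 , -0.0269]), array([ 0.057 ,  0.001 , -0.0091])]
hood angles [np.float64(20.56788962410941), np.float64(18.76760233905004), np.float64(20.918386457362914), np.float64(18.88595025702864)]
```

The wrist view shows the black ribbed cap with its crown centred at (394,284), and the motor axis runs straight up the picture, so the yaw is right. The button contact and this picture agree that the closed fingertips sit about 14.5 mm behind the reported TCP. I'll use that measured offset rather than the stated one.

Run:
```python
from h import *
from bench import arm, readout, vision
np.set_printoptions(precision=4,suppress=True)
o=readout.observe
def st(n_):
    s=o();print(n_,round(s["clock"],2),s["ee_pos"],"f_ax",round(s["ft_force"]@n,2),s["ft_force"],"tz",round(s["torque"]@n,3),"w",round(s["gripper_width"],4),"j6",round(s["joint_pos"][5],3))
C=np.array([.5328,-.0004,.184])
a0=-2.3
arm.reach(C+.02*n,ori(a0)); st("pre")
c=arm.line_to(C-.0495*n,rate=.1,contact_N=8); st(("down",c))
f=vision.grab_frame("wrist")
if not c:
    arm.grip(.040,60); st("gripped")
g=vision.grab_frame("wrist")
pickle.dump([f,g,o()],open("f4.pkl","wb"))
cv2.imwrite("pics/w4.png",np.hstack([cv2.resize(k["frame"][100:340,106:406,::-1],(400,320)) for k in(f,g)]))
```

```text
pre 24.94 [ 0.5246 -0.0013  0.2025] f_ax 1.08 [-0.3631 -0.8116  0.9842] tz -0.019 w 0.0849 j6 1.875
('down', False) 25.78 [0.554  0.0017 0.1399] f_ax -0.08 [-0.3611 -0.6893 -0.2866] tz -0.002 w 0.0852 j6 1.861
gripped 26.27 [0.5534 0.0011 0.1393] f_ax 3.6 [-3.0752 -4.5714  2.3223] tz 0.064 w 0.0481 j6 1.861
```

View pics/w4.png

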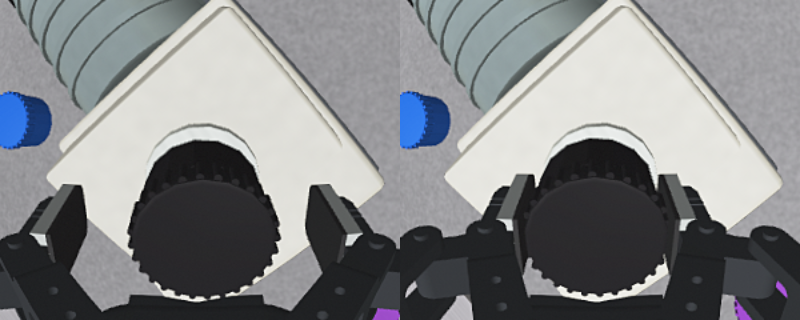

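Both jaws hold the cap's sides, tips above the rim and clear of the hood; there's a side force of about 5 N, so the centre is roughly 2 mm off. I'll shift by that amount and start unscrewing.

```bash
cat >> h.py <<'E'
C=np.array([.5328,-.0004,.184]);G=C-.0495*n
def st(n_):
    from bench import readout
    s=readout.observe();lat=s["ft_force"]-n*(s["ft_force"]@n)
    print(n_,round(s["clock"],2),"ax_rise",round((s["ee_pos"]-G)@n*1e3,2),"f_ax",round(s["ft_force"]@n,2),"lat",lat,"tz",round(s["torque"]@n,3),"w",round(s["gripper_width"],4),"j6",round(s["joint_pos"][5],3))
E
python3 - <<'E'
from h import *
from bench import arm, readout, vision
np.set_printoptions(precision=3,suppress=True)
s=readout.observe();lat=s["ft_force"]-n*(s["ft_force"]@n)
G2=G+.0015*lat/np.linalg.norm(lat);print("G2",G2.tolist())
q=np.array(arm.ik(G2,ori(-2.3)));j0=q[5];arm.set_joints(q);st("shift")
D=-2.45-j0;turn=-D/2/np.pi
q1=np.array(arm.ik(G2+.009*turn*n,ori(-2.3)))
k6=q1[5]-j0
for t in np.array([1,2,3,4])/4:
    qq=q+(q1-q)*t;qq[5]=j0+D*t;arm.set_joints(qq);st(t)
E
```

```text
G2 [0.5532983031817509, 0.00036933685021304304, 0.13892530990145438]
shift 26.57 ax_rise 0.2 f_ax 3.69 lat [-0.316  0.223 -0.136] tz 0.028 w 0.0483 j6 1.856
0.25 27.57 ax_rise 1.55 f_ax 3.65 lat [-0.221  5.524  0.171] tz -0.045 w 0.0484 j6 0.78
0.5 28.58 ax_rise 2.39 f_ax 3.47 lat [-2.177  8.9   -0.568] tz -0.009 w 0.0479 j6 -0.297
0.75 29.59 ax_rise 3.17 f_ax 3.59 lat [-4.365  4.401 -1.806] tz -0.065 w 0.0483 j6 -1.374
1.0 30.6 ax_rise 4.73 f_ax 3.23 lat [-6.564 -0.404 -3.063] tz -0.01 w 0.048 j6 -2.45
```

Run:
```python
from h import *
from bench import arm, readout, vision
np.set_printoptions(precision=3,suppress=True)
G2=np.array([0.5532983,0.00036934,0.1389253])+np.array([-.0008,.0008,-.0004])
arm.grip(.08);st("open")
f=vision.grab_frame("wrist")
ref=np.array(arm.ik(G2+.0058*n,ori(0)));D=-4.9
q=ref.copy();q[5]=2.45;arm.set_joints(q);st("back")
arm.grip(.040,60);st("grip")
g=vision.grab_frame("wrist")
cv2.imwrite("pics/w5.png",np.hstack([cv2.resize(k["frame"][100:340,106:406,::-1],(400,320)) for k in(f,g)]))
q1=np.array(arm.ik(G2+(.0058+.0070)*n,ori(0)))
for t in np.array([1,2,3,4])/4:
    qq=q+(q1-ref)*t;qq[5]=2.45+D*t;arm.set_joints(qq);st(t)
```

```text
open 31.02 ax_rise 6.39 f_ax 0.55 lat [-0.054 -0.583 -0.054] tz 0.016 w 0.0802 j6 -2.45
back 35.12 ax_rise 5.76 f_ax -0.35 lat [-0.485 -0.268 -0.238] tz 0.042 w 0.0799 j6 2.45
grip 35.51 ax_rise 5.62 f_ax 1.37 lat [-1.508 -1.382 -0.768] tz 0.038 w 0.0487 j6 2.45
0.25 36.68 ax_rise 7.59 f_ax 2.43 lat [-0.593  4.751 -0.04 ] tz -0.07 w 0.0484 j6 1.226
0.5 37.81 ax_rise 8.85 f_ax 2.52 lat [-0.895  6.884 -0.074] tz -0.04 w 0.0486 j6 -0.0
0.75 38.93 ax_rise 10.11 f_ax 1.86 lat [-2.94   4.487 -1.141] tz -0.044 w 0.0486 j6 -1.225
1.0 40.06 ax_rise 11.9 f_ax 0.93 lat [-5.345  1.598 -2.399] tz -0.054 w 0.0484 j6 -2.449
```

View pics/w5.png

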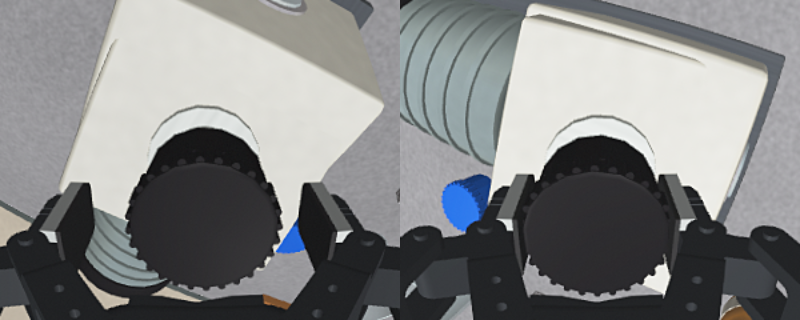

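Run:
```python
from h import *
from bench import arm, readout, vision
np.set_printoptions(precision=3,suppress=True)
p=readout.observe()["ee_pos"]
c=arm.line_to(p+.025*n,rate=.05,contact_N=9);st(("pull",c))
if not c:
    c=arm.line_to(p+.09*n,rate=.15,contact_N=9);st(("pull2",c))
if not c:
    P=[.498,.286];ro=down(2.0)
    arm.reach([P[0],P[1],.16],ro);st("over tray")
    f=vision.grab_frame("wrist");g=vision.grab_frame("top")
    cv2.imwrite("pics/w6.png",np.hstack([cv2.resize(k["frame"][:,:,::-1],(400,300)) for k in(f,g)]))
    print(readout.observe()["ee_pos"],readout.observe()["joint_pos"])
```

```text
('pull', False) 40.69 ax_rise 37.5 f_ax -0.38 lat [-1.105 -0.352 -0.53 ] tz 0.042 w 0.0481 j6 -2.446
('pull2', False) 41.27 ax_rise 101.52 f_ax -1.25 lat [ 0.236 -0.164  0.101] tz -0.013 w 0.0485 j6 -2.437
over tray 42.42 ax_rise 28.98 f_ax -1.35 lat [-0.396  0.983 -0.135] tz 0.017 w 0.0481 j6 -1.601
[0.498 0.285 0.16 ] [ 0.397  0.164  1.786 -0.     1.192 -1.601]
```

View pics/w6.png

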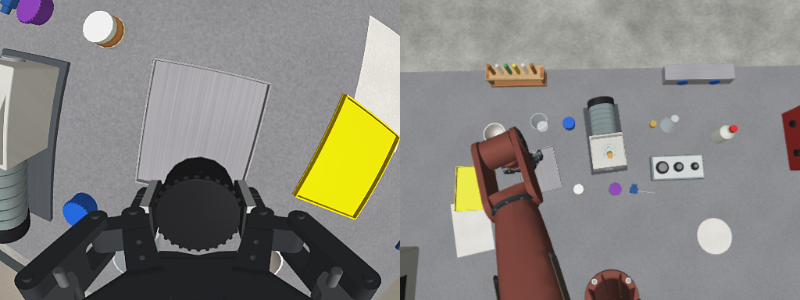

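Run:
```python
from h import *
from bench import arm, readout, vision
np.set_printoptions(precision=4,suppress=True)
S_=lambda k:print(k,(lambda s:(round(s["clock"],2),s["ee_pos"],s["ft_force"],round(s["gripper_width"],4)))(readout.observe()))
P=[.498,.286]
arm.line_to([*P,.03],rate=.2);arm.wait(.2);S_("low")
c=arm.line_to([*P,-.022],rate=.02,contact_N=4);S_(c)
if c:
    arm.wait(.2);S_("rest")
    z=readout.observe()["ee_pos"][2]
    arm.grip(.07);S_("open");arm.grip(.085)
    arm.line_to([*P,z+.1],rate=.12)
    arm.line_to([.40,.22,.3],rate=.3);arm.wait(.3)
    f=vision.grab_frame("wrist");g=vision.grab_frame("scene")
    cv2.imwrite("pics/w7.png",np.hstack([cv2.resize(f["frame"][:,:,::-1],(400,300)),cv2.resize(g["frame"][120:270,200:400,::-1],(400,300),interpolation=cv2.INTER_CUBIC)]))
    S_("end")
```

```text
low (43.52, array([0.4996, 0.2866, 0.032 ]), array([ 0.2661,  0.2992, -0.9115]), 0.0485)
True (45.2, array([ 0.4982,  0.2861, -0.0063]), array([-0.4941, -0.1753,  4.4051]), 0.048)
rest (45.4, array([ 0.4982,  0.2861, -0.0063]), array([-0.3353,  0.3396,  5.1697]), 0.0487)
open (45.74, array([ 0.4964,  0.2854, -0.008 ]), array([-0.1613,  0.6713, -0.6864]), 0.0697)
end (48.38, array([0.3999, 0.22  , 0.2992]), array([-0.0757, -1.205 ,  0.2246]), 0.085)
```

View pics/w7.png

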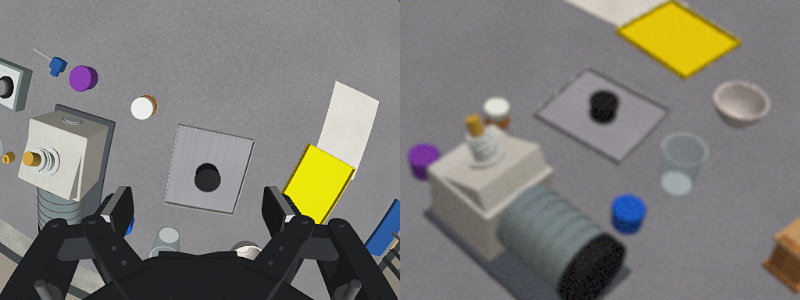

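The cap stands crown up in the steel tray, at (207,178) in the left picture and (603,106) in the right. The brass strainer is fully out, and nothing else has moved.

```bash
python3 -c "
from bench import arm
print(arm.hand_in())"
```

```text
the job is handed in; nothing more can be done
None
```

The job is done and handed in at about 48 s on the robot's clock. The cap stands on its open rim in the steel tray.

- **Buttons:** I pressed stop first, then vent, each down to its hard stop after about 6 mm of travel (14 N and 17 N at the wrist). I left start alone.
- **Failed first try:** my first presses touched nothing, with no force change. The closed fingertips turned out to sit about 14.5 mm behind the reported TCP, not 14 mm ahead as stated. I measured this by contact and in the wrist picture, then used it for the rest of the job.
- **Cap:** I unscrewed it in two grasps, about 1.47 turns in all. It stayed gripped at 48 mm as it came free and was pulled off along the neck without resistance. I lowered it into the tray until it met the floor at about 5 N, then let go.
- **Last checks:** the final wrist and scene pictures show the cap upright in the tray, the brass strainer out, the bystanders they show apparently unmoved, and the gripper clear. They don't show the flask and wash bottle fully.
- **Disagreements:**
  - The camera heights came out 4–7 mm low at the buttons, so I corrected the cap's height for that.
  - Side forces reached 9 N while unscrewing because the grip was slightly off centre.

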